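# Free the boxed-in reference plug on a laboratory shaker

### The arm

A 6-joint arm with a two-finger parallel gripper is mounted at the origin on the work surface. World frame = base frame: x ahead of the robot, y to its left, z up, the work surface at z = 0. Lengths are in mm, angles in rad, forces in N, time in s.
With the tool pointing down it reaches from about 425 to 925 mm from the base axis. Payload 12.5 kg.
Tool frame: the origin (TCP) lies at the very end of the fingers, on their centre line; the grasp point (between the pads) lies behind it (robot.grasp_offset is the z of the grasp point in the tool frame, in mm); z points along the fingers, y is the line along which they close (so a half turn about z gives the same grasp; the last joint's range is limited). The gripper opens to 85 mm and grips with 20 to 120 N. Pads are 22 mm wide; open, the fingers measure 114 mm over their backs; the gripper's body (76 mm by 85 mm) begins 54 mm behind the grasp point. The pads swing forward as they close: fully open they stand 13 mm farther back than shut.
Start: joints at [-1.453, 0.491, 1.559, -0, 1.092, -0.106], TCP at [138.732, -609.425, 231.327] pointing down, gripper open.
Joint ranges: [-3.1, 3.1], [-0.84, 2.19], [0.05, 2.79], [-1.13, 4.28], [0.06, 2.93], [-2.69, 2.69]. Speed limits (rad/s): [2.22, 2.22, 2.79, 3.14, 3.14, 3.14].

### API

Orientations are given as [roll, pitch, yaw] about the fixed x, y, z axes, in that order (R = Rz(yaw) Ry(pitch) Rx(roll)).
In Python, from bench import robot gives the robot as it stands. The module is installed in compiled form; this text tells all that it offers.
- The arm moves only by the tool apply_moves, never from a script. Its arguments are lists of equal length, an entry for each row: "grip": the closure, from 0 (fully open) to 1 (shut); "dp": the shift along the world's x, y, z in m, a list of three; "yaw": the turn about the world's z in degrees. In form: {"grip": [grip, ...], "dp": [[x, y, z], ...], "yaw": [yaw, ...]}. A call has 1 to 12 rows; each row is the pose to reach, as a shift and turn from the pose commanded when the call began; what a row does not reach only later rows make up. A row lasts 1/8 s, in which the tool goes at most 62.5 mm and 10.7 degrees, less where a joint would pass 70% of its speed; a pose out of reach is approached as far as the arm can. A call with a gripper value outside its range is refused whole. The fingers move at their own pace and stop on an object; the grip force is fixed at half the most. Time passes only in rows, so rows that repeat a pose let the fingers close. It gives the time, the measured TCP pose, the force, the opening and the grip force at its end, in the units of the state.
- robot.read_state(): the state, without advancing time (a new reading comes with each control period).
- robot.get_image(name): name is "side" or "top"; returns the picture (384x512x3 uint8, red, green, blue); there is no depth.
- robot.camera_info(name): a dict with "mtx" (3x3 intrinsics, pixels), "position" and "orientation" of the camera in the world. Camera axes: x right, y down, z forward; pixel columns grow to the right and rows downward; lengths in mm; the calibration is good to about 2 mm. A picture is of the moment at which its call begins. camera_info takes no time and is no camera call.
- robot.hand_in(): hands the job in; it is judged then, once.
The state is a dict: "clock": time; "q": joint angles; "dq": joint speeds; "joint_efforts": joint torques, N m; "tool_pos": TCP position; "tcp_rot": TCP orientation; "ft_force": force on the tool from outside, world axes, zero at the start; "ft_torque": the same for the moment, N m; "grip_width": finger opening in mm; "gripper_force": force on a finger pad.
Only numpy, scipy, OpenCV 4.12 (cv2) and the standard library are available. Lean on these libraries where they do the work, as an engineer would, in place of code of your own. Each camera call takes 0.05 s, during which the arm holds its last target. There are 200 camera calls.

### The job

The steel reference plug is boxed in by the flask, the bottle and the jar on the shaker. Move all three over to the steel side tray, standing upright, then push the plug fully home in the large bore of the dry-block heater and let go of it. Only then put the flask, the bottle and the jar back on the shaker, upright and each centred on its own pad (the one it stood on, matching its base); never let any of them tip over.

Things in the scene. Friction and masses are not known exactly. Their poses are not given: they have to be found in the camera images.
- flask_mid (a point): Empty conical glass flask with a straight round foil-metal cap. Overall height 135 mm. The point is on its axis, half-way up (67.5 mm above its underside); z is up the axis. Base 80 mm across, tapering to a 34 mm neck at 90 mm; the cap is 38 mm in diameter and covers the top 35 mm (100 to 135 mm up): grip it there. 110 g nominal.
- bottle_mid (a point): Empty square glass bottle with a round white screw cap. Overall height 135 mm. The point is on its axis, half-way up (67.5 mm above its underside); z is up the axis. Body 56 x 56 mm and 85 mm tall; cap 35 mm in diameter, over the top 35 mm: grip it there. x and y are square to its sides. 130 g nominal.
- jar_mid (a point): Empty slim round glass jar with a black lid. Overall height 135 mm. The point is on its axis, half-way up (67.5 mm above its underside); z is up the axis. Body 50 mm in diameter; lid 46 mm in diameter, over the top 35 mm: grip it there. 120 g nominal.
- plug_mid (a point): Solid round steel plug, upright, 28 mm in diameter and 60 mm tall, foot chamfered 2.5 mm wide by 3 mm high, a small dark probe hole in its top. The point is on its axis half-way up (30 mm above its underside). It stands on the shaker platform in the middle of the three vessels, which leave no room for a gripper. When fully home 32 mm of it stand out of the bore, so grip it by its top 28 mm. 220 g nominal.
- pad_flask: Dark round pad 92 mm in diameter, the place of the flask, fixed on the shaker's platform, 4 mm thick; origin at the centre of its underside, so its top is 4 mm above the origin. 
- pad_bottle: Dark square pad 66 x 66 mm, the place of the bottle, fixed on the shaker's platform, 4 mm thick; origin at the centre of its underside, so its top is 4 mm above the origin. x and y are square to its sides.
- pad_jar: Dark small round pad 62 mm in diameter, the place of the jar, fixed on the shaker's platform, 4 mm thick; origin at the centre of its underside, so its top is 4 mm above the origin. The centres of the three pads lie at about 75 mm around the middle of the shaker's platform and about 130 mm from one another; the platform is a 250 mm square aluminium plate whose top is 62 mm above the table. Which pad is where differs from start to start.
- tray_in (a point): Shallow open steel tray, fixed on the table to the left or right of the shaker, the heater being on the other side; 310 mm long (its x) by 130 mm wide (its y), inside 302 x 122 mm, walls 20 mm high overall. The point is the centre of its flat inner floor, z up. The three vessels fit in a row along x at a pitch of 85 to 95 mm.
- bore (a point): The large bore (the only one of this size; the small dark spots beside it are not for the plug) in the aluminium block of the white dry-block heater. The point is the centre of its mouth, level with the block's top, 85 mm above the table; z is up along the bore. The bore is 29.5 mm in diameter and 28 mm deep with a flat floor and a chamfer of 2 mm at the mouth. The block is 100 x 100 mm on top, with the bore at its centre; the heater is fixed, 210 x 130 mm.
Things that resemble listed ones, but are neither listed nor needed, are in the scene too. What is shaped like the part that bears flask_mid but purple is not meant. Of the things shaped like the part that bears plug_mid, the bare steel one is meant.

How it is judged:
By the outcome, as a careful person would: the job done as asked, in the order asked, and still so for the second after the job is handed in, with the robot touching nothing.
It also fails if it takes over 141 s, if anything falls off the work surface, if the arm or the gripper's body presses on something with over 40 N, if the wrist force passes 120 N, or if a joint passes its speed limit or range.

## Working session

There is one attempt and no reset: what is moved stays moved. The work goes in short steps, Python scripts to look and compute and a tool call to move; the robot and the scene stay as the last step left them, time stands still between calls to the robot, and variables do not carry over. Pictures are saved under pics/ and viewed, at most 14 in all, crops included, and the job is handed in when it is done.

Besides the shell and the picture viewer there is one more tool, called after "Emit:" by a JSON object that holds its "name" and its "arguments", one argument or row to a line. apply_moves: Moves the arm, as the interface text tells. Its arguments: {"type":"object","properties":{"grip":{"type":"array"},"dp":{"type":"array"},"yaw":{"type":"array"}},"required":["grip","dp","yaw"]}

```bash
mkdir -p pics; ls
python3 - <<'E'
from bench import robot
import cv2
for n in("side","top"):
    i=robot.get_image(n); cv2.imwrite(f"pics/{n}0.png",i[:,:,::-1]); print(n,robot.camera_info(n))
print(robot.read_state(), robot.grasp_offset)
E
```

```text
pics
side {'mtx': array([[363.79593935,   0.        , 254.75979569],
       [  0.        , 363.79593935, 194.36277575],
       [  0.        ,   0.        ,   1.        ]]), 'position': array([ 418.91053412, -583.77929003,  672.95261544]), 'orientation': array([-2.32161372,  0.00353517, -0.1029212 ])}
top {'mtx': array([[370.06164745,   0.        , 256.43271356],
       [  0.        , 370.06164745, 193.88589723],
       [  0.        ,   0.        ,   1.        ]]), 'position': array([353.73378971,   7.33766282, 870.37339557]), 'orientation': array([-2.96801469, -0.01112503, -1.54277025])}
{'clock': 0.1, 'q': array([-1.45261641e+00,  4.91452055e-01,  1.55938765e+00, -6.68759971e-06,
        1.09169366e+00, -1.05595155e-01]), 'dq': array([-0.00039107, -0.00028945, -0.00222185, -0.00065036,  0.00159013,
        0.00063736]), 'joint_efforts': array([ 3.82821818e-03, -6.19445515e+01, -2.62024695e+01, -2.74292222e-05,
        2.90582662e-03, -4.46606165e-06]), 'tool_pos': array([ 138.69523411, -609.21353173,  230.81581359]), 'tcp_rot': array([-3.14065656e+00, -9.32513120e-05,  2.23778116e-01]), 'ft_force': array([0.47661384, 0.04833694, 0.99557093]), 'ft_torque': array([ 0.02538108, -0.03501361,  0.03257398]), 'gripper_force': 0.0, 'grip_width': 85.55170245796509} -18.700000000000003
```

View pics/top0.png

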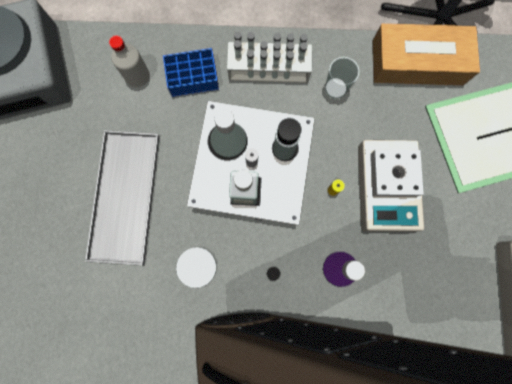

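View pics/side0.png

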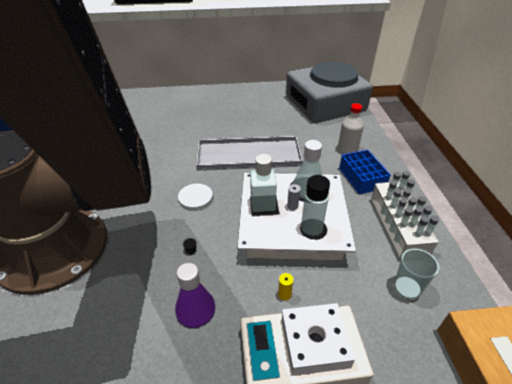

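Top view: shaker at (252,163), flask cap ~(224,118), bottle cap ~(243,180), jar lid ~(289,130), plug ~(252,157), tray at (123,198) on the left (+y), heater bore ~(399,172). The purple flask and the yellow plug are decoys. I'll enlarge both views for exact pixels.

```bash
cat > h.py <<'E'
import numpy as np, cv2
from scipy.spatial.transform import Rotation as R
from bench import robot
C={n:robot.camera_info(n) for n in("side","top")}
def rot(n): return R.from_euler("xyz",C[n]["orientation"]).as_matrix()
def ray(n,p):
    d=rot(n)@np.linalg.solve(C[n]["mtx"],[p[0],p[1],1.]); return C[n]["position"],d/np.linalg.norm(d)
def plane(n,p,z):
    o,d=ray(n,p); return o+d*(z-o[2])/d[2]
def tri(ps,pt):
    (a,u),(b,v)=ray("side",ps),ray("top",pt)
    s=np.linalg.lstsq(np.c_[u,-v],b-a,rcond=None)[0]
    P,Q=a+s[0]*u,b+s[1]*v; return (P+Q)/2,np.linalg.norm(P-Q)
def proj(n,X):
    c=C[n]["mtx"]@(rot(n).T@(np.asarray(X,float)-C[n]["position"])); return c[:2]/c[2]
def crop(src,x,y,w,h,k,out):
    i=cv2.imread(src)[y:y+h,x:x+w]; cv2.imwrite(out,cv2.resize(i,None,fx=k,fy=k,interpolation=cv2.INTER_CUBIC))
def snap(n,f):
    i=robot.get_image(n)[:,:,::-1].copy(); cv2.imwrite(f,i); return i
E
python3 -c "
from h import *
crop('pics/top0.png',185,95,133,133,4.5,'pics/t1.png'); crop('pics/side0.png',230,130,130,135,4.4,'pics/s1.png')"
```

```text
(no output)
```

View pics/t1.png

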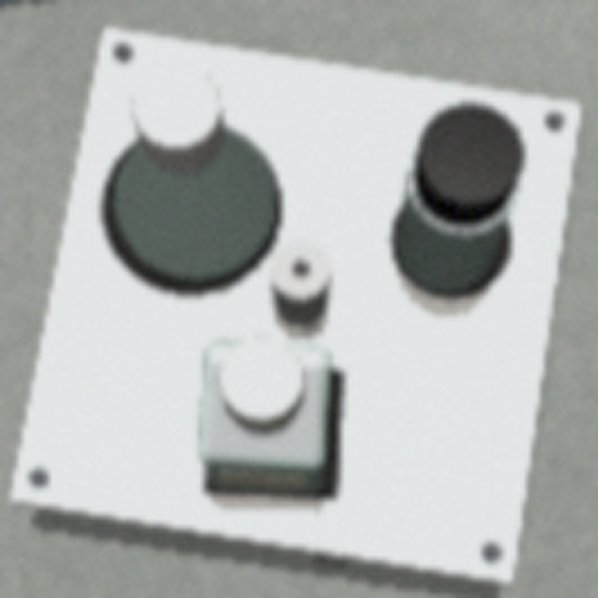

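View pics/s1.png

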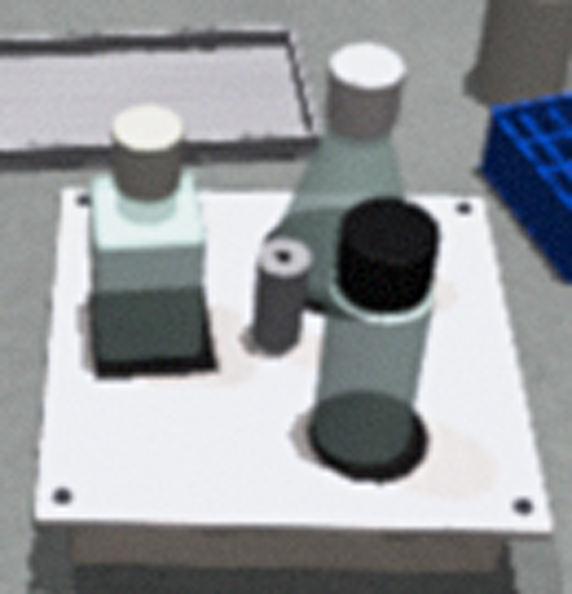

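The crops (top ×4.5 from (185,95), side ×4.4 from (230,130)) show cap tops: flask t(178,108)/s(366,67), bottle t(262,381)/s(148,128), jar t(471,156)/s(388,228), plug hole t(301,268)/s(284,257). Next: triangulate these, plus the bore and the tray.

Run:
```python
from h import *
np.set_printoptions(precision=1,suppress=True)
T=lambda u,v:(185+(u+.5)/4.5-.5,95+(v+.5)/4.5-.5)
S=lambda u,v:(230+(u+.5)/4.4-.5,130+(v+.5)/4.4-.5)
for n,t,s in[("flask",(178,108),(366,67)),("bottle",(262,381),(148,128)),("jar",(471,156),(388,228)),("plug",(301,268),(284,257)),
 ("scrA",(123,52),(84,201)),("scrB",(554,121),(463,208)),("scrC",(38,477),(62,495)),("scrD",(491,552),(522,505))]:
    P,e=tri(S(*s),T(*t)); print(n,P,e)
# orderings of screws may differ between views: report planes
for p in[(123,52),(554,121),(491,552),(38,477)]: print("t62",plane("top",T(*p),62))
for p in[(84,201),(463,208),(522,505),(62,495)]: print("s62",plane("side",S(*p),62))
for p in[(104,131),(158,133),(145,264),(87,261)]: print("tray t20",plane("top",p,20))
t=cv2.imread("pics/top0.png",0);s=cv2.imread("pics/side0.png",0)
def dark(im,x,y,w,th):
    m=(im[y-w:y+w,x-w:x+w]<th).astype(np.uint8); n,l,st,c=cv2.connectedComponentsWithStats(m)
    return [(c[i]+[x-w,y-w],st[i,4]) for i in range(1,n) if st[i,4]>4]
print(dark(t,399,172,26,110)); print(dark(s,317,334,36,80))
crop("pics/side0.png",185,125,125,50,5,"pics/tray_s.png")
a=cv2.imread("pics/top0.png")[120:275,75:170];b=cv2.imread("pics/top0.png")[135:235,355:430]
k=lambda i,f:cv2.resize(i,None,fx=f,fy=f,interpolation=cv2.INTER_CUBIC)
o=np.zeros((560,780,3),np.uint8);a=k(a,3.6);b=k(b,4);c=k(cv2.imread("pics/side0.png")[295:384,235:375],3)
o[:a.shape[0],:a.shape[1]]=a;o[:400,350:650]=b;cv2.imwrite("pics/c2.png",o)
```

```text
flask [615.1  68.8 199.3] 0.5396114422528743
bottle [498.4  29.1 200.1] 0.5796234996392957
jar [597.4 -55.6 200.3] 0.5907567778330522
plug [568.8  15.4 121.9] 0.7858834691090041
scrA [548.6  64.7 186. ] 185.4100512006085
scrB [610.2 -86.6 233.5] 16.259289379949955
scrC [ 490.5  187.2 -249.7] 66.53298306610253
scrD [ 546.  -112.8   93.8] 216.81991844694937
t62 [698.3 110.9  62. ]
t62 [ 668.2 -110.9   62. ]
t62 [446. -81.  62.]
t62 [476.4 141.7  62. ]
s62 [475.8 141.9  62. ]
s62 [697.3 111.7  62. ]
s62 [ 667.1 -109.9   62. ]
s62 [444.8 -80.   62. ]
tray t20 [644.9 371.   20. ]
tray t20 [644.  241.9  20. ]
tray t20 [335.4 248.3  20. ]
tray t20 [338.4 378.8  20. ]
[(array([380.3, 182.3]), np.int32(157)), (array([381.9, 155.6]), np.int32(11)), (array([397.6, 155.9]), np.int32(11)), (array([413.5, 156. ]), np.int32(12)), (array([398.3, 171.7]), np.int32(106)), (array([383.5, 187. ]), np.int32(12)), (array([399.5, 187. ]), np.int32(12)), (array([415.6, 187.1]), np.int32(11))]
[(array([331. , 311.5]), np.int32(18)), (array([292., 316.]), np.int32(21)), (array([336.8, 330.1]), np.int32(20)), (array([296. , 335.2]), np.int32(21)), (array([316.4, 336.6]), np.int32(98)), (array([343. , 350.8]), np.int32(25)), (array([300.4, 356.2]), np.int32(25)), (array([290.5, 362.5]), np.int32(8))]
```

View pics/c2.png

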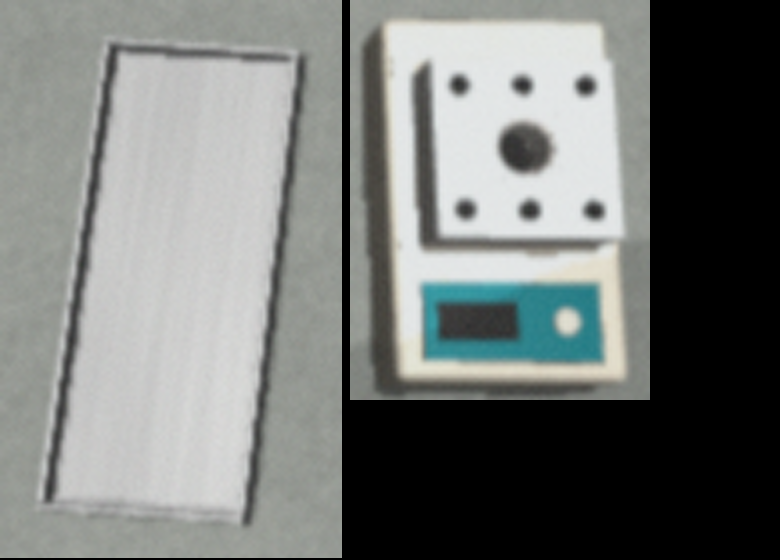

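The tray corners sit at crop (109,42),(301,52),(247,520),(42,505) and the bore at (526,148). Heights agree with the text (caps ~200, plug top 122, screws 62), and the two views agree within 1 mm.

Run:
```python
from h import *
np.set_printoptions(precision=1,suppress=True)
print("bore",tri((316.4,336.6),(398.3,171.7)),plane("top",(398.3,171.7),85),plane("side",(316.4,336.6),85))
small_t=np.array([(381.9,155.6),(397.6,155.9),(413.5,156),(383.5,187),(399.5,187),(415.6,187.1)])
small_s=np.array([(331,311.5),(292,316),(336.8,330.1),(296,335.2),(343,350.8),(300.4,356.2)])
for n,s in(("top",small_t),("side",small_s)): 
    P=np.array([plane(n,p,85) for p in s]);print(n,P.mean(0));print(P[:,:2])
c=[(105.3,131.7),(158.6,134.4),(143.6,264.4),(86.7,260.3)]
P=np.array([plane("top",p,20) for p in c]);print("tray",P,P.mean(0))
# floor corners inside (top), tray side view outer corners
```

```text
bore (array([ 551.1, -309.7,   76.5]), np.float64(2.2903139036112203)) [ 550.2 -306.3   85. ] [ 548.1 -313.8   85. ]
top [ 551.1 -307.    85. ]
[[ 585.5 -271.5]
 [ 585.9 -306.2]
 [ 586.8 -341.4]
 [ 515.1 -272.8]
 [ 516.1 -307.6]
 [ 517.  -342.7]]
side [ 549.8 -307.2   85. ]
[[ 583.9 -271.6]
 [ 514.2 -272.9]
 [ 584.9 -306.2]
 [ 514.7 -307.8]
 [ 585.6 -341.6]
 [ 515.3 -343. ]]
tray [[643.2 367.8  20. ]
 [640.5 240.2  20. ]
 [334.4 251.3  20. ]
 [339.9 379.7  20. ]] [489.5 309.7  20. ]
```

Emit:
{"name": "apply_moves", "arguments": {
  "grip": [0,0,0,0,0,0,0,0,0,0,0,0],
  "dp": [
    [0.04,0.04,0.03],
    [0.08,0.08,0.06],
    [0.12,0.13,0.08],
    [0.16,0.18,0.08],
    [0.2,0.23,0.08],
    [0.24,0.28,0.08],
    [0.28,0.33,0.08],
    [0.32,0.38,0.08],
    [0.35,0.43,0.08],
    [0.36,0.48,0.08],
    [0.36,0.53,0.08],
    [0.36,0.58,0.08]
  ],
  "yaw": [-3,-6,-9,-12.8,-12.8,-12.8,-12.8,-12.8,-12.8,-12.8,-12.8,-12.8]
}}

```text
clock: 1.6
tool_pos: [498.5, -27.6, 311.0]
tcp_rot: [-3.142, 0.001, 0.001]
ft_force: [1.4, -1.1, -0.8]
grip_width: 85.5
gripper_force: 0.0
```

Emit:
{"name": "apply_moves", "arguments": {
  "grip": [0,0,0,0,0,0,0,0,1,1,1,1],
  "dp": [
    [0,0.03,0],
    [0,0.0585,-0.02],
    [0,0.0585,-0.05],
    [0,0.0585,-0.08],
    [0,0.0585,-0.11],
    [0,0.0585,-0.13],
    [0,0.0585,-0.142],
    [0,0.0585,-0.142],
    [0,0.0585,-0.142],
    [0,0.0585,-0.142],
    [0,0.0585,-0.142],
    [0,0.0585,-0.142]
  ],
  "yaw": [0,0,0,0,0,0,0,0,0,0,0,0]
}}

```text
clock: 3.1
tool_pos: [499.0, 29.0, 170.0]
tcp_rot: [3.141, -0.001, 0.0]
ft_force: [0.6, -1.6, 4.7]
grip_width: 34.0
gripper_force: 59.3
```

Emit:
{"name": "apply_moves", "arguments": {
  "grip": [1,1,1,1,1,1,1,1,1,1,1,1],
  "dp": [
    [0,0,0.015],
    [0,0,0.045],
    [-0.005,0.02,0.07],
    [-0.02,0.055,0.07],
    [-0.035,0.1,0.07],
    [-0.05,0.145,0.07],
    [-0.065,0.19,0.07],
    [-0.08,0.23,0.06],
    [-0.09,0.26,0.04],
    [-0.098,0.277,0.01],
    [-0.098,0.281,-0.02],
    [-0.098,0.281,-0.04]
  ],
  "yaw": [0,0,0,0,0,0,0,0,0,0,0,0]
}}

```text
clock: 4.6
tool_pos: [400.3, 310.4, 128.2]
tcp_rot: [3.141, 0.001, 0.001]
ft_force: [-0.5, -0.5, -1.0]
grip_width: 33.4
gripper_force: 59.8
```

Emit:
{"name": "apply_moves", "arguments": {
  "grip": [1,1,1,1,1],
  "dp": [
    [0,0,-0.01],
    [0,0,-0.015],
    [0,0,-0.018],
    [0,0,-0.02],
    [0,0,-0.02]
  ],
  "yaw": [0,0,0,0,0]
}}

```text
clock: 5.22
tool_pos: [400.8, 310.1, 109.6]
tcp_rot: [-3.141, -0.0, 0.0]
ft_force: [0.1, 0.7, -1.0]
grip_width: 33.7
gripper_force: 59.8
```

Run:
```python
from h import *
print(robot.read_state()["ft_force"])
a=snap("top","pics/top2.png");b=snap("side","pics/side2.png")
k=lambda i:cv2.resize(i,(390,520),interpolation=cv2.INTER_CUBIC)
cv2.imwrite("pics/c3.png",np.hstack([k(a[100:300,60:210]),k(b[40:200,185:305])]))
```

```text
[ 0.11522767  0.73573103 -0.98884384]
```

View pics/c3.png

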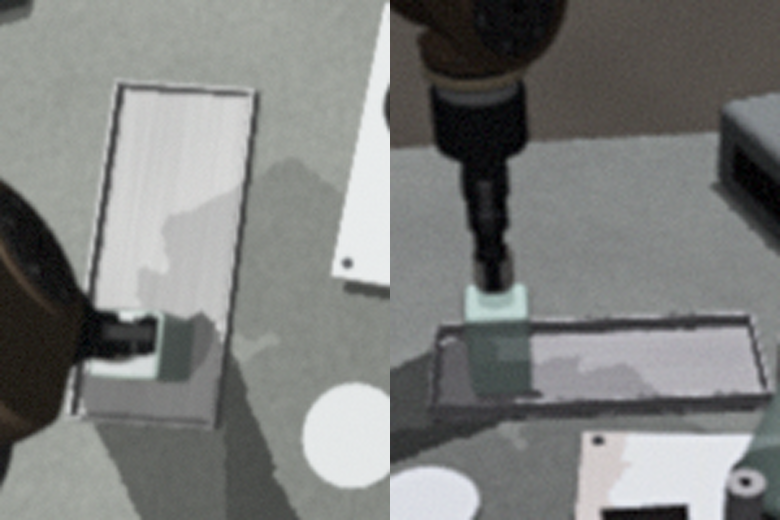

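The bottle is over the tray's near end, hanging at about 6 mm above the table (bottle at left crop (120,345), right crop (497,340)). I'll lower until the force shows contact.

Emit:
{"name": "apply_moves", "arguments": {
  "grip": [1,1,1],
  "dp": [
    [0,0,-0.001],
    [0,0,-0.002],
    [0,0,-0.002]
  ],
  "yaw": [0,0,0]
}}

```text
clock: 5.7
tool_pos: [400.9, 310.1, 108.0]
tcp_rot: [-3.141, -0.001, 0.0]
ft_force: [-1.4, -2.0, 8.7]
grip_width: 33.6
gripper_force: 61.0
```

Emit:
{"name": "apply_moves", "arguments": {
  "grip": [1,1,1],
  "dp": [
    [0,0,-0.001],
    [0,0,-0.001],
    [0,0,-0.001]
  ],
  "yaw": [0,0,0]
}}

```text
clock: 6.08
tool_pos: [401.1, 310.1, 108.0]
tcp_rot: [-3.141, -0.002, 0.001]
ft_force: [-4.1, -4.6, 23.2]
grip_width: 33.5
gripper_force: 62.4
```

Emit:
{"name": "apply_moves", "arguments": {
  "grip": [1,0.5,0,0,0,0,0,0,0,0,0,0],
  "dp": [
    [0,0,0.002],
    [0,0,0.002],
    [0,0,0.002],
    [0,0,0.002],
    [0,0,0.03],
    [0,0,0.075],
    [0.02,-0.02,0.12],
    [0.06,-0.065,0.14],
    [0.1,-0.11,0.14],
    [0.14,-0.155,0.14],
    [0.18,-0.2,0.14],
    [0.2145,-0.2413,0.14]
  ],
  "yaw": [0,0,0,0,0,0,0,0,0,0,0,0]
}}

```text
clock: 7.58
tool_pos: [616.4, 66.9, 246.0]
tcp_rot: [3.142, 0.0, -0.0]
ft_force: [0.6, 0.9, -0.1]
grip_width: 85.4
gripper_force: 0.0
```

Emit:
{"name": "apply_moves", "arguments": {
  "grip": [0,0,0,0,0,1,1,1,1],
  "dp": [
    [0,0,-0.02],
    [0,0,-0.05],
    [0,0,-0.07],
    [0,0,-0.077],
    [0,0,-0.077],
    [0,0,-0.077],
    [0,0,-0.077],
    [0,0,-0.077],
    [0,0,-0.077]
  ],
  "yaw": [0,0,0,0,0,0,0,0,0]
}}

```text
clock: 8.7
tool_pos: [615.5, 68.7, 170.1]
tcp_rot: [3.141, -0.001, 0.0]
ft_force: [-1.6, -0.7, 6.0]
grip_width: 37.0
gripper_force: 59.7
```

Emit:
{"name": "apply_moves", "arguments": {
  "grip": [1,1,1,1,1,1,1,1,1,1,1,1],
  "dp": [
    [0,0,0.015],
    [0,0,0.045],
    [-0.004,0.02,0.06],
    [-0.01,0.055,0.06],
    [-0.015,0.1,0.06],
    [-0.02,0.145,0.06],
    [-0.025,0.19,0.06],
    [-0.032,0.225,0.05],
    [-0.032,0.24,0.02],
    [-0.032,0.24,-0.02],
    [-0.032,0.24,-0.045],
    [-0.032,0.24,-0.055]
  ],
  "yaw": [0,0,0,0,0,0,0,0,0,0,0,0]
}}

```text
clock: 10.2
tool_pos: [582.1, 309.5, 113.0]
tcp_rot: [3.141, 0.002, 0.001]
ft_force: [-0.6, -0.4, -0.8]
grip_width: 36.9
gripper_force: 60.2
```

Emit:
{"name": "apply_moves", "arguments": {
  "grip": [1,1,1,1],
  "dp": [
    [0,0,-0.003],
    [0,0,-0.005],
    [0,0,-0.0065],
    [0,0,-0.0065]
  ],
  "yaw": [0,0,0,0]
}}

```text
clock: 10.7
tool_pos: [583.3, 308.8, 108.3]
tcp_rot: [-3.141, -0.001, 0.0]
ft_force: [-0.2, 1.0, -1.9]
grip_width: 36.6
gripper_force: 60.2
```

Emit:
{"name": "apply_moves", "arguments": {
  "grip": [1,1,1],
  "dp": [
    [0,0,-0.001],
    [0,0,-0.0015],
    [0,0,-0.0015]
  ],
  "yaw": [0,0,0]
}}

```text
clock: 11.08
tool_pos: [583.7, 308.8, 108.1]
tcp_rot: [-3.141, -0.002, 0.0]
ft_force: [-2.8, -2.8, 11.1]
grip_width: 36.6
gripper_force: 61.3
```

Emit:
{"name": "apply_moves", "arguments": {
  "grip": [1,0.5,0,0,0,0,0,0,0,0,0,0],
  "dp": [
    [0,0,0.0015],
    [0,0,0.0015],
    [0,0,0.0015],
    [0,0,0.0015],
    [0,0,0.03],
    [0,0,0.075],
    [0,-0.02,0.12],
    [0,-0.065,0.14],
    [0.005,-0.12,0.14],
    [0.01,-0.175,0.14],
    [0.0142,-0.23,0.14],
    [0.0142,-0.285,0.14]
  ],
  "yaw": [0,0,0,0,0,0,0,0,0,0,0,0]
}}

```text
clock: 12.58
tool_pos: [597.4, 22.0, 246.3]
tcp_rot: [3.141, -0.0, 0.0]
ft_force: [1.0, -0.2, 0.3]
grip_width: 85.3
gripper_force: 0.0
```

Emit:
{"name": "apply_moves", "arguments": {
  "grip": [0,0,0,0,0,0,0,1,1,1,1],
  "dp": [
    [0,-0.045,0],
    [0,-0.0794,-0.01],
    [0,-0.0794,-0.03],
    [0,-0.0794,-0.06],
    [0,-0.0794,-0.072],
    [0,-0.0794,-0.077],
    [0,-0.0794,-0.077],
    [0,-0.0794,-0.077],
    [0,-0.0794,-0.077],
    [0,-0.0794,-0.077],
    [0,-0.0794,-0.077]
  ],
  "yaw": [0,0,0,0,0,0,0,0,0,0,0]
}}

```text
clock: 13.95
tool_pos: [597.8, -55.7, 170.1]
tcp_rot: [3.141, -0.001, 0.0]
ft_force: [-0.6, -0.9, 6.1]
grip_width: 44.6
gripper_force: 60.8
```

Emit:
{"name": "apply_moves", "arguments": {
  "grip": [1,1,1,1,1,1,1,1,1,1,1,1],
  "dp": [
    [0,0,0.015],
    [0,0,0.05],
    [0,0,0.085],
    [-0.01,0.03,0.085],
    [-0.025,0.075,0.085],
    [-0.04,0.125,0.085],
    [-0.06,0.175,0.085],
    [-0.08,0.225,0.085],
    [-0.1,0.275,0.085],
    [-0.106,0.325,0.085],
    [-0.106,0.355,0.07],
    [-0.106,0.3656,0.03]
  ],
  "yaw": [0,0,0,0,0,0,0,0,0,0,0,0]
}}

```text
clock: 15.45
tool_pos: [491.8, 312.2, 200.9]
tcp_rot: [-3.14, -0.004, 0.002]
ft_force: [1.4, -0.8, -1.8]
grip_width: 44.4
gripper_force: 61.5
```

Emit:
{"name": "apply_moves", "arguments": {
  "grip": [1,1,1,1,1,1,1],
  "dp": [
    [0,0,-0.04],
    [0,0,-0.07],
    [0,0,-0.085],
    [0,0,-0.09],
    [0,0,-0.092],
    [0,0,-0.093],
    [0,0,-0.093]
  ],
  "yaw": [0,0,0,0,0,0,0]
}}

```text
clock: 16.32
tool_pos: [492.1, 310.1, 108.1]
tcp_rot: [-3.141, -0.002, 0.0]
ft_force: [-1.0, -1.7, 5.7]
grip_width: 44.3
gripper_force: 62.2
```

Emit:
{"name": "apply_moves", "arguments": {
  "grip": [1,0.5,0,0,0,0,0,0,0,0,0,0],
  "dp": [
    [0,0,0.0015],
    [0,0,0.0015],
    [0,0,0.0015],
    [0,0,0.0015],
    [0,0,0.03],
    [0,0,0.075],
    [0,-0.03,0.12],
    [0,-0.08,0.14],
    [0.01,-0.13,0.14],
    [0.02,-0.18,0.14],
    [0.03,-0.24,0.14],
    [0.04,-0.3,0.14]
  ],
  "yaw": [0,0,0,0,0,0,0,0,0,0,0,0]
}}

```text
clock: 17.82
tool_pos: [531.5, 8.2, 246.5]
tcp_rot: [3.141, -0.0, 0.001]
ft_force: [1.3, 0.2, -0.2]
grip_width: 85.1
gripper_force: 0.0
```

Emit:
{"name": "apply_moves", "arguments": {
  "grip": [0,0,0,0,0,0,0],
  "dp": [
    [0,-0.06,0],
    [0,-0.12,0],
    [0,-0.18,0],
    [0,-0.24,0],
    [0,-0.3,0],
    [0,-0.3,0],
    [0,-0.3,0]
  ],
  "yaw": [0,0,0,0,0,0,0]
}}

```text
clock: 18.7
tool_pos: [531.2, -289.8, 246.0]
tcp_rot: [-3.141, 0.001, -0.0]
ft_force: [0.0, 0.9, 0.9]
grip_width: 85.2
gripper_force: 0.0
```

Run:
```python
from h import *
print(robot.read_state()["tool_pos"])
a=snap("top","pics/top3.png");b=snap("side","pics/side3.png")
k=lambda i:cv2.resize(i,(400,560),interpolation=cv2.INTER_CUBIC)
cv2.imwrite("pics/c4.png",np.hstack([cv2.resize(a[95:235,80:325],(400,280)),cv2.resize(b[95:295,185:385],(400,280))]))
```

```text
[ 531.17917406 -289.82512778  246.04980201]
```

View pics/c4.png

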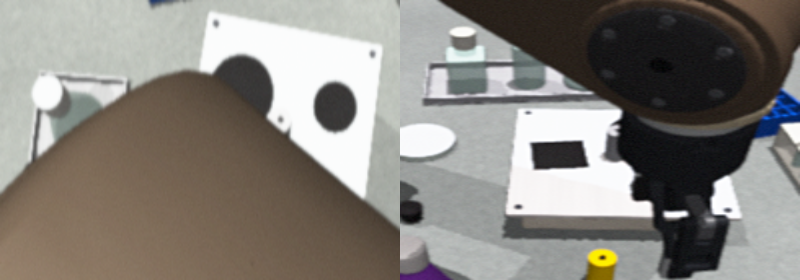

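The arm still hides part of both views: the bottle pad in the top view, the round pads in the side view. I'll retreat to near the start pose and measure the pads and plug from there.

Emit:
{"name": "apply_moves", "arguments": {
  "grip": [0,0,0,0,0,0,0,0,0,0,0],
  "dp": [
    [-0.03,-0.04,0],
    [-0.07,-0.08,0],
    [-0.11,-0.12,0],
    [-0.15,-0.16,0],
    [-0.19,-0.2,0],
    [-0.23,-0.24,0],
    [-0.27,-0.28,0],
    [-0.31,-0.31,0],
    [-0.35,-0.32,0],
    [-0.39,-0.32,0],
    [-0.39,-0.32,0]
  ],
  "yaw": [0,0,0,0,0,0,0,0,0,0,0]
}}

```text
clock: 20.18
tool_pos: [140.3, -609.6, 246.6]
tcp_rot: [3.141, 0.0, -0.001]
ft_force: [0.8, -0.2, -1.4]
grip_width: 85.4
gripper_force: 0.0
```

```bash
cat > pads.py <<'E'
from h import *
np.set_printoptions(precision=1,suppress=True)
def pads(n,im):
    hsv=cv2.cvtColor(im,cv2.COLOR_BGR2HSV)
    quad=np.array([proj(n,(x,y,62)) for x,y in[(712,125),(681,-125),(432,-94),(463,156)]]).astype(np.int32)
    roi=np.zeros(im.shape[:2],np.uint8);cv2.fillConvexPoly(roi,quad,255);roi=cv2.erode(roi,np.ones((5,5)))
    m=((hsv[...,2]<110)&(roi>0)).astype(np.uint8)
    k,l,st,c=cv2.connectedComponentsWithStats(m)
    for i in range(1,k):
        if st[i,4]<150: continue
        cnt=max(cv2.findContours((l==i).astype(np.uint8),cv2.RETR_EXTERNAL,cv2.CHAIN_APPROX_NONE)[0],key=cv2.contourArea)
        P=np.array([plane(n,p,66)[:2] for p in cnt[:,0]]).astype(np.float32)
        r=cv2.minAreaRect(P); e=cv2.fitEllipse(P)
        print(n,c[i],"cent@66",plane(n,c[i],66)[:2],"rect",r,"ell",np.array(e[0]),np.array(e[1]))
if __name__=="__main__":
    for n in("top","side"): pads(n,snap(n,f"pics/{n}4.png"))
    a=cv2.imread("pics/top4.png");b=cv2.imread("pics/side4.png")
    cv2.imwrite("pics/c5.png",np.hstack([cv2.resize(a[95:235,80:325],(400,280)),cv2.resize(b[95:295,185:385],(400,280))]))
E
python3 pads.py; python3 -c "
from h import *
crop('pics/top4.png',185,95,133,133,4.5,'pics/t5.png')"
```

```text
top [227.2 140.9] cent@66 [614.6  71.9] rect ((614.7289428710938, 72.33358764648438), (84.79962921142578, 86.0016860961914), 1.8479070663452148) ell [615.   71.9] [85.7 86.2]
top [284.8 148. ] cent@66 [602.  -58.8] rect ((602.7259521484375, -58.71238708496094), (56.74282455444336, 55.82219314575195), 45.487247467041016) ell [602.2 -58.8] [55.8 56.5]
top [245.5 190.3] cent@66 [502.2  26.7] rect ((502.3514404296875, 26.75661849975586), (62.669857025146484, 62.47150802612305), 88.66427612304688) ell [502.5  26.8] [70.9 71.8]
side [305.5 191.9] cent@66 [608.6  58.9] rect ((608.9408569335938, 52.016021728515625), (124.05587005615234, 85.10687255859375), 72.57467651367188) ell [608.4  61.4] [ 77.5 122.8]
side [263.9 205.4] cent@66 [501.2  22.9] rect ((501.319091796875, 24.209537506103516), (63.059898376464844, 62.779151916503906), 88.55430603027344) ell [501.1  24. ] [69.7 73.2]
side [313.3 228.8] cent@66 [601.3 -61.7] rect ((601.2266235351562, -60.98372268676758), (58.463863372802734, 57.17634201049805), 44.191429138183594) ell [601.3 -61. ] [56.9 57.3]
```

View pics/c5.png

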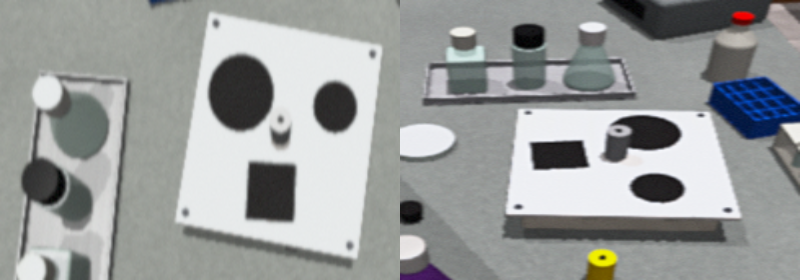

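View pics/t5.png

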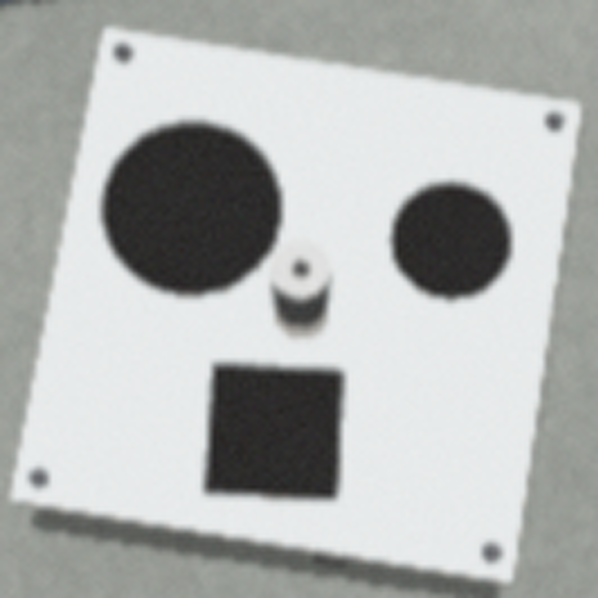

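The left half of c5 shows all three vessels upright in the tray; t5 shows the pads uncovered at (192,208), (452,240) and (274,431), with the plug hole at (301,268). At z≈64 (mid-height of the dark edge) the two views give flask pad (615,72), jar pad (602.4,-59) and bottle pad (502.3,26.5). So the vessels stood a few mm off-centre, and I'll correct that when putting them back. Next, the plug.

Emit:
{"name": "apply_moves", "arguments": {
  "grip": [0,0,0,0,0,0,0,0,0,0,0,0],
  "dp": [
    [0.03,0.03,0],
    [0.07,0.07,0],
    [0.11,0.115,0],
    [0.15,0.16,0],
    [0.19,0.205,0],
    [0.23,0.25,0],
    [0.27,0.295,0],
    [0.31,0.34,0],
    [0.34,0.39,0],
    [0.37,0.445,0],
    [0.4,0.5,0],
    [0.42,0.555,0]
  ],
  "yaw": [0,0,0,0,0,0,0,0,0,0,0,0]
}}

```text
clock: 21.78
tool_pos: [562.6, -51.3, 246.5]
tcp_rot: [3.141, -0.001, 0.003]
ft_force: [1.1, -0.0, 0.3]
grip_width: 85.2
gripper_force: 0.0
```

Emit:
{"name": "apply_moves", "arguments": {
  "grip": [0,0,0,0,0,0,0,1,1,1,1,1],
  "dp": [
    [0.007,0.04,0],
    [0.0074,0.0704,-0.02],
    [0.0074,0.0704,-0.06],
    [0.0074,0.0704,-0.1],
    [0.0074,0.0704,-0.13],
    [0.0074,0.0704,-0.152],
    [0.0074,0.0704,-0.152],
    [0.0074,0.0704,-0.152],
    [0.0074,0.0704,-0.152],
    [0.0074,0.0704,-0.152],
    [0.0074,0.0704,-0.152],
    [0.0074,0.0704,-0.152]
  ],
  "yaw": [0,0,0,0,0,0,0,0,0,0,0,0]
}}

```text
clock: 23.28
tool_pos: [569.1, 15.4, 95.2]
tcp_rot: [-3.142, -0.001, 0.0]
ft_force: [-1.1, 1.9, 6.7]
grip_width: 25.9
gripper_force: 58.8
```

Emit:
{"name": "apply_moves", "arguments": {
  "grip": [1,1,1,1,1,1,1,1,1,1,1,1],
  "dp": [
    [0,0,0.02],
    [0,0,0.06],
    [0,-0.03,0.08],
    [-0.005,-0.075,0.08],
    [-0.01,-0.12,0.08],
    [-0.013,-0.165,0.08],
    [-0.0183,-0.21,0.08],
    [-0.0183,-0.255,0.08],
    [-0.0183,-0.295,0.08],
    [-0.0183,-0.3225,0.07],
    [-0.0183,-0.3225,0.04],
    [-0.0183,-0.3225,0.035]
  ],
  "yaw": [0,0,0,0,0,0,0,0,0,0,0,0]
}}

```text
clock: 24.78
tool_pos: [549.5, -306.5, 127.0]
tcp_rot: [-3.139, 0.004, 0.0]
ft_force: [0.3, 0.4, -2.5]
grip_width: 26.0
gripper_force: 59.6
```

Run:
```python
from h import *
print(robot.read_state()["tool_pos"])
a=snap("top","pics/top6.png");b=snap("side","pics/side6.png")
print(proj("top",(550.5,-307.1,85)),proj("side",(550.5,-307.1,85)))
cv2.imwrite("pics/c6.png",np.hstack([cv2.resize(a[130:230,350:440],(360,400),interpolation=2),cv2.resize(b[270:384,260:375],(404,400),interpolation=2)]))
```

```text
[ 549.51678073 -306.47998017  126.95256464]
[398.6425555  171.57259027] [316.90776887 332.644978  ]
```

View pics/c6.png

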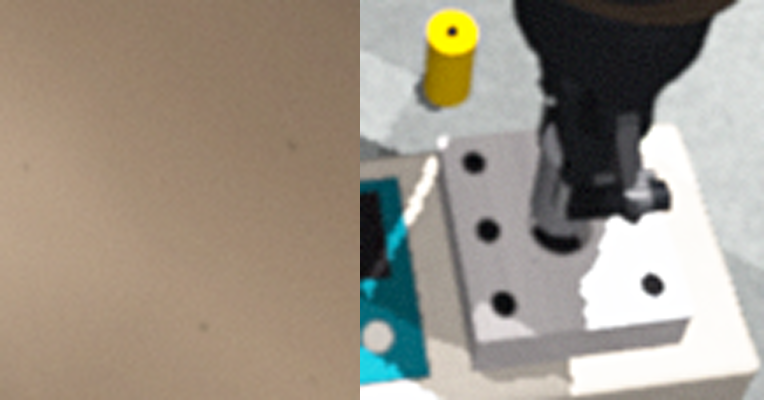

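The side crop shows the plug above the bore mouth, column centre ~x 558 against a predicted mouth at 560; the top view is hidden by the arm. I'll lower in small steps and watch the force.

Emit:
{"name": "apply_moves", "arguments": {
  "grip": [1,1,1,1,1,1],
  "dp": [
    [0,0,-0.006],
    [0,0,-0.011],
    [0,0,-0.014],
    [0,0,-0.016],
    [0,0,-0.018],
    [0,0,-0.018]
  ],
  "yaw": [0,0,0,0,0,0]
}}

```text
clock: 25.62
tool_pos: [550.5, -307.1, 111.2]
tcp_rot: [-3.142, 0.0, 0.0]
ft_force: [0.1, 0.4, -2.1]
grip_width: 26.1
gripper_force: 59.6
```

Nearly free at 6 mm down; lateral force is about zero. Continuing down.

Emit:
{"name": "apply_moves", "arguments": {
  "grip": [1,1,1,1,1,1],
  "dp": [
    [0,0,-0.003],
    [0,0,-0.007],
    [0,0,-0.011],
    [0,0,-0.015],
    [0,0,-0.018],
    [0,0,-0.018]
  ],
  "yaw": [0,0,0,0,0,0]
}}

```text
clock: 26.38
tool_pos: [550.5, -307.1, 93.1]
tcp_rot: [-3.142, 0.0, 0.0]
ft_force: [-0.1, 0.3, -2.2]
grip_width: 26.2
gripper_force: 59.7
```

Emit:
{"name": "apply_moves", "arguments": {
  "grip": [1,1,1,1,1],
  "dp": [
    [0,0,-0.002],
    [0,0,-0.0035],
    [0,0,-0.0045],
    [0,0,-0.005],
    [0,0,-0.005]
  ],
  "yaw": [0,0,0,0,0]
}}

```text
clock: 27.0
tool_pos: [550.8, -307.2, 90.1]
tcp_rot: [3.141, -0.001, 0.0]
ft_force: [-4.0, 2.3, 14.1]
grip_width: 26.3
gripper_force: 61.6
```

Emit:
{"name": "apply_moves", "arguments": {
  "grip": [1,0.5,0,0,0,0,0,0,0,0,0,0],
  "dp": [
    [0,0,0.0005],
    [0,0,0.0005],
    [0,0,0.0005],
    [0,0,0.0005],
    [0,0,0.03],
    [0,0,0.08],
    [0,0.02,0.13],
    [-0.01,0.06,0.158],
    [-0.02,0.11,0.158],
    [-0.03,0.165,0.158],
    [-0.04,0.225,0.158],
    [-0.05,0.285,0.158]
  ],
  "yaw": [0,0,0,0,0,0,0,0,0,0,0,0]
}}

```text
clock: 28.5
tool_pos: [500.0, -20.5, 246.4]
tcp_rot: [3.141, -0.0, -0.0]
ft_force: [0.0, 1.2, -0.5]
grip_width: 85.6
gripper_force: 0.0
```

Emit:
{"name": "apply_moves", "arguments": {
  "grip": [0,0,0,0,0,0,0,0],
  "dp": [
    [-0.002,0.06,0],
    [-0.004,0.12,0],
    [-0.006,0.18,0],
    [-0.008,0.24,0],
    [-0.009,0.3,0],
    [-0.009,0.332,0],
    [-0.009,0.332,0],
    [-0.009,0.332,0]
  ],
  "yaw": [0,0,0,0,0,0,0,0]
}}

```text
clock: 29.5
tool_pos: [491.4, 309.3, 246.1]
tcp_rot: [3.141, 0.0, 0.0]
ft_force: [0.2, -0.0, 0.7]
grip_width: 85.1
gripper_force: 0.0
```

Run:
```python
from h import *
np.set_printoptions(precision=1,suppress=True)
a=snap("top","pics/top7.png");b=snap("side","pics/side7.png")
print(proj("top",(550.5,-307.1,117)),proj("side",(550.5,-307.1,117)))
cv2.imwrite("pics/c7.png",np.hstack([cv2.resize(a[130:230,350:440],(360,400),interpolation=2),cv2.resize(b[270:384,260:375],(404,400),interpolation=2)]))
```

```text
[404.6 168. ] [319.1 323.3]
```

View pics/c7.png

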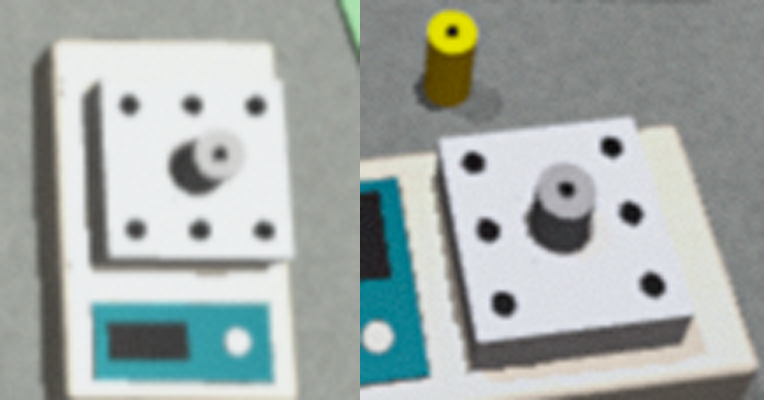

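Both views match a home plug: hole at top px (404.7,168.3) against (404.6,168.0) predicted at z=117, and side px (318.7,323.6) against (319.1,323.3). Next, return the jar.

Emit:
{"name": "apply_moves", "arguments": {
  "grip": [0,0,0,0,0,0,1,1,1,1],
  "dp": [
    [0,0,-0.03],
    [0,0,-0.075],
    [0,0,-0.115],
    [0,0,-0.134],
    [0,0,-0.1385],
    [0,0,-0.1385],
    [0,0,-0.1385],
    [0,0,-0.1385],
    [0,0,-0.1385],
    [0,0,-0.1385]
  ],
  "yaw": [0,0,0,0,0,0,0,0,0,0]
}}

```text
clock: 30.85
tool_pos: [491.9, 309.9, 108.8]
tcp_rot: [-3.141, -0.001, 0.001]
ft_force: [-1.1, -1.9, 6.4]
grip_width: 44.7
gripper_force: 60.5
```

Emit:
{"name": "apply_moves", "arguments": {
  "grip": [1,1,1,1,1,1,1,1,1,1,1,1],
  "dp": [
    [0,0,0.02],
    [0,0,0.06],
    [0,0,0.11],
    [0,-0.02,0.145],
    [0.01,-0.06,0.145],
    [0.02,-0.11,0.145],
    [0.035,-0.16,0.145],
    [0.055,-0.21,0.145],
    [0.08,-0.26,0.145],
    [0.1,-0.31,0.145],
    [0.1109,-0.35,0.13],
    [0.1109,-0.3689,0.1]
  ],
  "yaw": [0,0,0,0,0,0,0,0,0,0,0,0]
}}

```text
clock: 32.35
tool_pos: [603.3, -61.3, 208.1]
tcp_rot: [3.141, -0.002, -0.001]
ft_force: [1.2, -0.0, -1.9]
grip_width: 44.6
gripper_force: 61.5
```

Emit:
{"name": "apply_moves", "arguments": {
  "grip": [1,1,1,1,1,1],
  "dp": [
    [0,0,-0.02],
    [0,0,-0.03],
    [0,0,-0.034],
    [0,0,-0.037],
    [0,0,-0.037],
    [0,0,-0.037]
  ],
  "yaw": [0,0,0,0,0,0]
}}

```text
clock: 33.1
tool_pos: [602.6, -58.9, 171.3]
tcp_rot: [3.141, -0.001, 0.001]
ft_force: [-0.1, 0.6, -1.3]
grip_width: 44.5
gripper_force: 61.5
```

Emit:
{"name": "apply_moves", "arguments": {
  "grip": [1,1,1],
  "dp": [
    [0,0,-0.001],
    [0,0,-0.0015],
    [0,0,-0.0015]
  ],
  "yaw": [0,0,0]
}}

```text
clock: 33.48
tool_pos: [603.0, -59.1, 170.8]
tcp_rot: [3.141, -0.002, 0.0]
ft_force: [-1.6, -0.1, 9.1]
grip_width: 44.5
gripper_force: 62.4
```

Emit:
{"name": "apply_moves", "arguments": {
  "grip": [1,0.5,0,0,0,0,0,0,0,0,0,0],
  "dp": [
    [0,0,0.001],
    [0,0,0.001],
    [0,0,0.001],
    [0,0,0.001],
    [0,0,0.025],
    [0,0.01,0.06],
    [0,0.04,0.08],
    [-0.005,0.09,0.08],
    [-0.01,0.145,0.08],
    [-0.015,0.2,0.08],
    [-0.0192,0.26,0.06],
    [-0.0192,0.32,0.04]
  ],
  "yaw": [0,0,0,0,0,0,0,0,0,0,0,0]
}}

```text
clock: 34.98
tool_pos: [582.9, 261.3, 209.5]
tcp_rot: [3.142, -0.0, 0.0]
ft_force: [0.7, -0.7, -0.2]
grip_width: 85.2
gripper_force: 0.0
```

Emit:
{"name": "apply_moves", "arguments": {
  "grip": [0,0,0,0,0,0,0,1,1,1,1],
  "dp": [
    [0,0.04,0],
    [0,0.0478,0],
    [0,0.0478,-0.02],
    [0,0.0478,-0.06],
    [0,0.0478,-0.09],
    [0,0.0478,-0.1015],
    [0,0.0478,-0.1015],
    [0,0.0478,-0.1015],
    [0,0.0478,-0.1015],
    [0,0.0478,-0.1015],
    [0,0.0478,-0.1015]
  ],
  "yaw": [0,0,0,0,0,0,0,0,0,0,0]
}}

```text
clock: 36.35
tool_pos: [583.6, 307.5, 109.4]
tcp_rot: [-3.141, -0.002, 0.001]
ft_force: [-0.4, 0.5, 6.6]
grip_width: 36.2
gripper_force: 59.6
```

The commanded y ended 1.3 mm short because the two 63 mm rows passed the step limit; I'll allow for that.

Emit:
{"name": "apply_moves", "arguments": {
  "grip": [1,1,1,1,1,1,1,1,1,1,1,1],
  "dp": [
    [0,0,0.02],
    [0,0,0.06],
    [0,-0.01,0.1],
    [0.003,-0.04,0.11],
    [0.008,-0.08,0.11],
    [0.014,-0.12,0.11],
    [0.02,-0.16,0.11],
    [0.026,-0.2,0.11],
    [0.0316,-0.2255,0.1],
    [0.0316,-0.2355,0.08],
    [0.0316,-0.2355,0.068],
    [0.0316,-0.2355,0.065]
  ],
  "yaw": [0,0,0,0,0,0,0,0,0,0,0,0]
}}

```text
clock: 37.85
tool_pos: [614.5, 72.2, 172.7]
tcp_rot: [3.142, 0.001, 0.001]
ft_force: [0.1, 0.8, -0.8]
grip_width: 36.7
gripper_force: 60.4
```

Emit:
{"name": "apply_moves", "arguments": {
  "grip": [1,1,1,1],
  "dp": [
    [0,0,-0.002],
    [0,0,-0.003],
    [0,0,-0.0035],
    [0,0,-0.0035]
  ],
  "yaw": [0,0,0,0]
}}

```text
clock: 38.35
tool_pos: [615.3, 72.3, 171.4]
tcp_rot: [-3.141, -0.002, 0.001]
ft_force: [-0.7, 2.0, 7.1]
grip_width: 36.5
gripper_force: 61.3
```

Emit:
{"name": "apply_moves", "arguments": {
  "grip": [1,0.5,0,0,0,0,0,0,0,0,0,0],
  "dp": [
    [0,0,0.001],
    [0,0,0.001],
    [0,0,0.001],
    [0,0,0.001],
    [0,0,0.025],
    [0,0.01,0.06],
    [-0.01,0.03,0.08],
    [-0.05,0.07,0.08],
    [-0.09,0.11,0.08],
    [-0.13,0.15,0.08],
    [-0.17,0.19,0.08],
    [-0.2,0.225,0.07]
  ],
  "yaw": [0,0,0,0,0,0,0,0,0,0,0,0]
}}

```text
clock: 39.85
tool_pos: [412.4, 298.4, 240.2]
tcp_rot: [-3.141, -0.001, 0.001]
ft_force: [0.8, 1.2, -0.3]
grip_width: 85.3
gripper_force: 0.0
```

Emit:
{"name": "apply_moves", "arguments": {
  "grip": [0,0,0,0,0,0,0,1,1,1,1],
  "dp": [
    [-0.0141,0.0131,0],
    [-0.0141,0.0131,-0.03],
    [-0.0141,0.0131,-0.07],
    [-0.0141,0.0131,-0.11],
    [-0.0141,0.0131,-0.128],
    [-0.0141,0.0131,-0.132],
    [-0.0141,0.0131,-0.132],
    [-0.0141,0.0131,-0.132],
    [-0.0141,0.0131,-0.132],
    [-0.0141,0.0131,-0.132],
    [-0.0141,0.0131,-0.132]
  ],
  "yaw": [0,0,0,0,0,0,0,0,0,0,0]
}}

```text
clock: 41.22
tool_pos: [400.9, 309.9, 108.5]
tcp_rot: [-3.141, -0.001, 0.0]
ft_force: [-0.3, -2.3, 6.1]
grip_width: 33.6
gripper_force: 59.1
```

Emit:
{"name": "apply_moves", "arguments": {
  "grip": [1,1,1,1,1,1,1,1,1,1,1,1],
  "dp": [
    [0,0,0.02],
    [0,0,0.06],
    [0.003,-0.01,0.1],
    [0.015,-0.045,0.11],
    [0.03,-0.09,0.11],
    [0.045,-0.135,0.11],
    [0.06,-0.18,0.11],
    [0.08,-0.225,0.11],
    [0.095,-0.265,0.1],
    [0.1019,-0.2836,0.08],
    [0.1019,-0.2836,0.068],
    [0.1019,-0.2836,0.065]
  ],
  "yaw": [0,0,0,0,0,0,0,0,0,0,0,0]
}}

```text
clock: 42.72
tool_pos: [502.1, 26.7, 172.3]
tcp_rot: [-3.141, 0.001, 0.0]
ft_force: [0.4, -0.2, 0.1]
grip_width: 33.3
gripper_force: 59.8
```

Emit:
{"name": "apply_moves", "arguments": {
  "grip": [1,1,1,1],
  "dp": [
    [0,0,-0.002],
    [0,0,-0.003],
    [0,0,-0.0035],
    [0,0,-0.0035]
  ],
  "yaw": [0,0,0,0]
}}

```text
clock: 43.22
tool_pos: [502.9, 26.7, 170.5]
tcp_rot: [3.142, -0.002, 0.001]
ft_force: [-2.0, 2.1, 6.7]
grip_width: 33.5
gripper_force: 60.7
```

Emit:
{"name": "apply_moves", "arguments": {
  "grip": [1,0.5,0,0,0,0,0,0,0,0,0,0],
  "dp": [
    [0,0,0.001],
    [0,0,0.001],
    [0,0,0.001],
    [0,0,0.001],
    [0,0,0.025],
    [0,0,0.06],
    [0,-0.02,0.08],
    [0,-0.06,0.08],
    [0,-0.11,0.08],
    [0,-0.16,0.08],
    [0,-0.215,0.08],
    [0,-0.27,0.08]
  ],
  "yaw": [0,0,0,0,0,0,0,0,0,0,0,0]
}}

```text
clock: 44.72
tool_pos: [502.4, -245.5, 249.4]
tcp_rot: [3.141, -0.0, 0.0]
ft_force: [0.3, 0.7, 0.3]
grip_width: 85.0
gripper_force: 0.0
```

Emit:
{"name": "apply_moves", "arguments": {
  "grip": [0,0,0,0,0,0,0,0,0,0,0,0],
  "dp": [
    [-0.03,-0.04,0],
    [-0.07,-0.08,0],
    [-0.11,-0.12,0],
    [-0.15,-0.16,0],
    [-0.19,-0.2,0],
    [-0.23,-0.24,0],
    [-0.27,-0.28,0],
    [-0.31,-0.32,0],
    [-0.34,-0.35,0],
    [-0.36,-0.366,0],
    [-0.36,-0.366,0],
    [-0.36,-0.366,0]
  ],
  "yaw": [0,0,0,0,0,0,0,0,0,0,0,0]
}}

```text
clock: 46.22
tool_pos: [143.5, -609.0, 249.3]
tcp_rot: [-3.141, -0.0, 0.001]
ft_force: [-0.6, -0.6, 0.2]
grip_width: 85.6
gripper_force: 0.0
```

Run:
```python
from h import *
np.set_printoptions(precision=1,suppress=True)
a=snap("top","pics/top8.png");b=snap("side","pics/side8.png")
crop('pics/top8.png',185,95,133,133,4.5,'pics/t8.png');crop('pics/side8.png',230,130,130,135,4.4,'pics/s8.png')
for n,X in[("flask",(614.8,72,201)),("jar",(602.4,-59,201)),("bottle",(502.3,26.5,201))]:
    t=proj("top",X);s=proj("side",X)
    print(n,(t+.5-[185,95])*4.5-.5,(s+.5-[230,130])*4.4-.5)
```

```text
flask [170.  107.7] [364.8  60.5]
jar [479.2 145.1] [401.4 230.7]
bottle [268.6 370.8] [156.1 129.4]
```

View pics/t8.png

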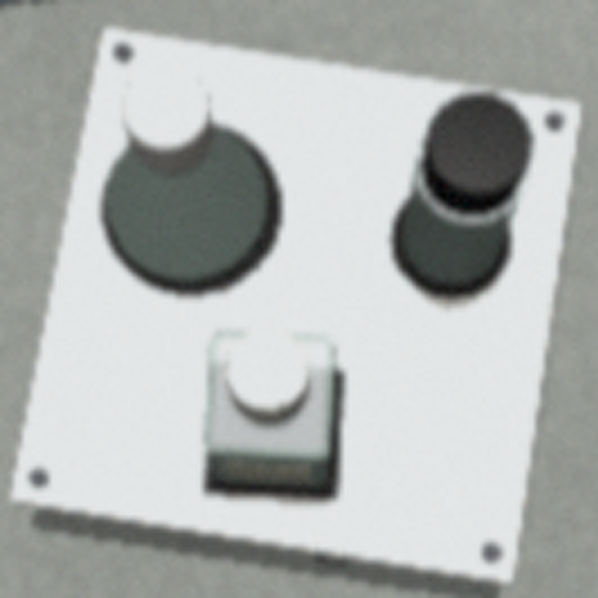

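View pics/s8.png

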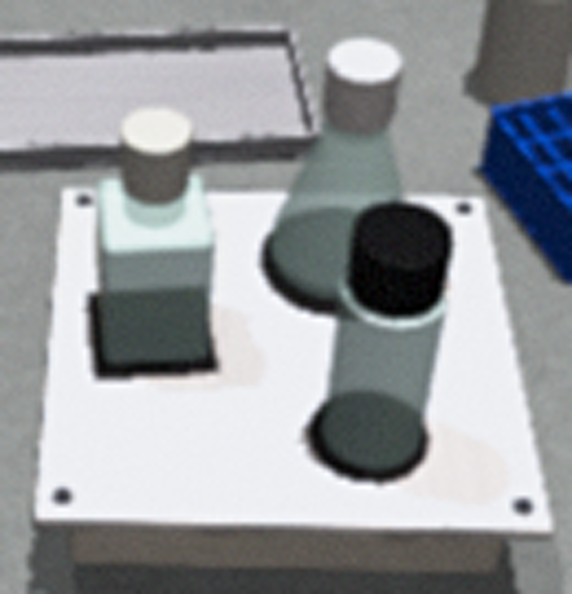

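All three stand upright on their own pads, and the cap tops sit at the predicted pixels: flask t(168,107)/s(364,61), jar t(479,146)/s(401,231), bottle t(268,371)/s(156,130). The visible dark pad rims look uneven though (flask right vs left, jar and bottle left vs right), so I'll measure them along scan lines.

Run:
```python
from h import *
np.set_printoptions(precision=0,suppress=True,linewidth=200)
g={n:cv2.GaussianBlur(cv2.imread(f"pics/{n}8.png",0),(0,0),.4) for n in("top","side")}
g4={n:cv2.imread(f"pics/{n}4.png",0) for n in g}
for v,X,r in[("flask",(614.8,72),60),("jar",(602.4,-59),45),("bottle",(502.3,26.5),48)]:
    for n,ax in(("top",1),("side",0),("top",0),("side",1)):
        s=np.arange(-r,r+1,2.); P=np.tile([X[0],X[1],66.],(len(s),1)); P[:,ax]+=s
        uv=np.array([proj(n,p) for p in P],np.float32)
        f=lambda im:cv2.remap(im,uv[None,:,0].copy(),uv[None,:,1].copy(),cv2.INTER_LINEAR)[0]
        a=f(g[n]);b=f(g4[n]);k=len(s)//2
        print(v,n,"xy"[ax]);print("  bare",b);print("  now ",a)
```

```text
flask top y
  bare [232 233 232 233 233 233 224 175 105  55  44  43  43  45  43  42  43  44  45  47  42  43  44  43  43  43  44  45  44  42  45  43  43  44  45  44  41  42  42  42  44  44  44  43  42  42  41  41  43
  44  44  60 105 172 221 232 233 233 232 232 226]
  now  [229 228 227 228 228 228 216 167 100  53  43  52  76  85  88  88  88  89  88  92  90  91  90  91  92  92  91  90  92  93  93  94  95  94  93  94  93  94  93  94  93  94  94  93  92  92  93  92  92
  92  91  94 116 168 215 227 230 229 229 227 219]
flask side x
  bare [238 239 240 240 238 229 178 158 167 190 200 194 171 141 119 132 167 190 199 199 193 147  91  47  33  29  30  31  33  34  29  33  36  35  37  36  34  33  32  32  32  32  31  29  30  32  32  31  31
  28  26  56 124 210 235 241 240 239 239 239 239]
  now  [237 237 238 239 240 241 217 160  94  38  27  42  63  81  90  92  94  97  99 100  99 100 100  99  98 100 102 104 104 102 105 101  81  50  13   9   9   9   9  22  21  23  26  28  28  25  24  24  25
  27  26  23  22  21  26  24  21  23  24  20  18]
flask top x
  bare [233 233 234 233 233 230 212 169 111  63
[... 3561 characters left out ...]
43  43  44  43  43  44  45  47  76 136 193 222 231 233 233 232 232 230]
  now  [229 228 228 228 228 224 206 164 105  56  41  57  72  79  82  83  85 102 132 164 182 189 190 187 172 143 111  92 101 135 182 212 224 227 227 228 229 229 228 227 228 229 228 228 228 228 229 228 229]
bottle side y
  bare [238 239 241 243 244 232 172 109  45  33  27  31  32  32  31  31  32  32  32  34  35  35  32  29  32  33  32  32  33  32  32  33  34  31  30  27  24  29  65 113 177 215 238 241 242 240 238 238 238]
  now  [237 234 231 232 224 205 152  97  41  24  16  28  46  64  68  70  70  70  69  71  71  71  69  68  68  69  70  71  70  72  73  73  73  74  74  73  72  72  79  89 104 114 122 124 125 124 123 125 125]
```

Run:
```python
from h import *
# extent of uncovered (dark) rim on each side of the pad, mm, before and now, along +-x,+-y from the pad centre at z=66
th=55
for v,X,r in[("flask",(614.8,72),52),("jar",(602.4,-59),38),("bottle",(502.3,26.5),40)]:
  for n in("top","side"):
    for ax in(0,1):
        s=np.arange(-r,r+.1,.5); P=np.tile([X[0],X[1],66.],(len(s),1)); P[:,ax]+=s
        out=[]
        for off in(-8,-4,0,4,8):
            Q=P.copy();Q[:,1-ax]+=off
            uv=np.array([proj(n,p) for p in Q],np.float32)
            f=lambda k:cv2.remap(cv2.imread(f"pics/{n}{k}.png",0),uv[None,:,0].copy(),uv[None,:,1].copy(),cv2.INTER_CUBIC)[0].astype(float)
            b,o,w=f(4),f(0),f(8); m=len(s)//2
            # darkness deficit: integrate (img-bare) in each half, normalised by the tint step -> covered length
            ed=[np.where(b<138)[0][i] for i in(0,-1)]
            row=[s[ed[0]],s[ed[1]]]
            for im in(o,w):
                t=np.median((im-b)[m-12:m+12]); c=(im-b)>t/2
                i=m
                while i>ed[0] and c[i]: i-=1
                j=m
                while j<ed[1] and c[j]: j+=1
                row+=[s[i],s[j]]
            out.append(row)
        print(v,n,"xy"[ax],"pad %.1f %.1f | before %.1f %.1f | now %.1f %.1f"%tuple(np.median(out,0)))
```

```text
flask top x pad -44.5 45.0 | before -36.0 45.0 | now -37.0 45.0
flask top y pad -44.5 44.5 | before -41.5 39.0 | now -37.0 43.0
flask side x pad -36.0 44.0 | before 0.0 0.0 | now -15.5 5.0
flask side y pad -48.0 43.0 | before 0.0 0.0 | now -17.5 41.5
jar top x pad -29.0 29.0 | before -25.5 10.0 | now -21.0 17.0
jar top y pad -29.0 29.5 | before -22.5 26.0 | now -23.5 23.0
jar side x pad -30.5 28.0 | before -27.0 21.5 | now -22.0 26.5
jar side y pad -32.5 28.0 | before -20.0 26.0 | now -23.5 26.0
bottle top x pad -32.5 32.0 | before -24.0 32.0 | now -13.5 4.0
bottle top y pad -31.5 32.0 | before -24.5 32.0 | now -27.5 32.0
bottle side x pad -33.0 31.0 | before -30.0 27.5 | now -27.5 30.0
bottle side y pad -34.5 30.0 | before -21.0 28.0 | now -24.0 28.5
```

Comparing rims before and after with the bare pads shows residual base offsets of about 2–4 mm, so the cap-top centres were slightly biased. I'll fit base edges and pad edges directly, using circles of known radius on the clean halves.

```bash
cat > fit.py <<'E'
from h import *
from scipy.optimize import least_squares
def prof(n,k,c,ang,s):
    uv=np.array([proj(n,(c[0]+t*np.cos(ang),c[1]+t*np.sin(ang),66)) for t in s],np.float32)
    return cv2.remap(cv2.imread(f"pics/{n}{k}.png",0),uv[None,:,0].copy(),uv[None,:,1].copy(),cv2.INTER_CUBIC)[0].astype(float)
def cross(s,a,lev):      # first upward crossing of a level
    i=np.where((a[:-1]<lev)&(a[1:]>=lev))[0]
    return None if not len(i) else s[i[0]]+(lev-a[i[0]])/(a[i[0]+1]-a[i[0]])*(s[1]-s[0])
def circ(P,r):
    P=np.array(P);f=least_squares(lambda c:np.hypot(*(P-c[:2]).T)-c[2],[*P.mean(0),r],loss="soft_l1",bounds=([-1e4,-1e4,r-2.5],[1e4,1e4,r+2.5])); 
    return f.x,np.sqrt((f.fun**2).mean()),len(P)
def run(now):
  for v,X,rp,rb in[("flask",(614.8,72),46,40),("jar",(602.4,-59),31,25)]:
    for n in("top","side"):
        cam=C[n]["position"]; a0=np.arctan2(cam[1]-X[1],cam[0]-X[0])
        pad=[];base=[]
        for d in np.radians(np.arange(0,360,6)):
            s=np.arange(10,rp+12,.5);u=np.array([np.cos(a0+d),np.sin(a0+d)])
            if np.cos(d)<.2:      # away from the camera: clean top edge of the bare pad
                t=cross(s,prof(n,4,X,a0+d,s),138)
                if t and abs(t-rp)<6: pad.append(X+t*u)
            if np.cos(d)>-.1:       # facing the camera: rim between the glass and the pad edge
                q=prof(n,now,X,a0+d,s)-prof(n,4,X,a0+d,s)
                lv=np.median(q[:12]); t=cross(s,-q,-lv/2)
                if lv>10 and t and abs(t-rb)<9: base.append(X+t*u)
        p=circ(pad,rp);b=circ(base,rb)
        print(now,v,n,"pad",p[0].round(1),"rms %.1f n %d"%p[1:],"base",b[0].round(1),"rms %.1f n %d"%b[1:],"off",(b[0]-p[0])[:2].round(1))
import sys
for k in sys.argv[1:]: run(k)
E
python3 fit.py 0 8
```

```text
0 flask top pad [615.2  72.   45. ] rms 0.2 n 33 base [618.3  70.3  39.7] rms 0.3 n 31 off [ 3.  -1.7]
0 flask side pad [615.   71.1  44.6] rms 0.3 n 28 base [560.6  18.9  42.5] rms 0.7 n 5 off [-54.4 -52.2]
0 jar top pad [602.1 -58.7  30. ] rms 0.1 n 33 base [600.  -55.4  23.4] rms 0.7 n 31 off [-2.1  3.3]
0 jar side pad [601.6 -60.1  29.8] rms 0.2 n 33 base [599.1 -55.6  23.9] rms 0.3 n 31 off [-2.5  4.5]
8 flask top pad [615.2  72.   45. ] rms 0.2 n 33 base [617.7  74.7  39.8] rms 0.3 n 31 off [2.5 2.7]
8 flask side pad [615.   71.1  44.6] rms 0.3 n 28 base [576.   14.5  37.5] rms 0.4 n 6 off [-38.9 -56.6]
8 jar top pad [602.1 -58.7  30. ] rms 0.1 n 33 base [604.6 -58.9  23.6] rms 0.5 n 31 off [ 2.5 -0.2]
8 jar side pad [601.6 -60.1  29.8] rms 0.2 n 33 base [603.8 -58.5  24.2] rms 0.3 n 31 off [2.2 1.7]
```

```bash
cat > fitb.py <<'E'
from fit import *
X=np.array((502.3,26.5));yw=np.radians(-1.4);s=np.arange(8,45,.5)
for k in sys.argv[1:]:
  for n in("top","side"):
    for nm,a in(("+x",0),("-x",np.pi),("+y",np.pi/2),("-y",-np.pi/2)):
        a+=yw;t=np.array([-np.sin(a),np.cos(a)]);P=[];B=[]
        for o in range(-20,21,4):
            c=X+o*t;b=prof(n,4,c,a,s);q=prof(n,k,c,a,s)-b
            P.append(cross(s,b,138) or np.nan)
            B.append(cross(s[24:],-q[24:],-np.median(q[20:30])/2) or np.nan)
        print(k,n,nm,"pad %.1f"%np.nanmedian(P),"base",np.round(B,1))
E
sed -i 's/^for k in sys.argv\[1:\]: run(k)/if __name__=="__main__":\n  for k in sys.argv[1:]: run(k)/' fit.py
python3 fitb.py 0 8
```

```text
0 top +x pad 32.1 base [31.9 32.  31.9 31.8 31.7 32.  32.1 31.9 32.1 32.  32.2]
0 top -x pad 32.5 base [28.3 28.2 28.7 28.8 28.7 28.4 28.9 28.5 28.3 28.7 26.9]
0 top +y pad 32.3 base [31.6 31.2 31.8 32.9 32.9 32.3 32.  31.8 31.7 31.3 29.9]
0 top -y pad 32.1 base [22.8 23.6 24.4 24.8 24.3 24.5 24.4 24.2 24.3 24.6 24.6]
0 side +x pad 31.2 base [22.5 24.2 25.1 26.2 26.9 26.9 28.  28.7 28.7 28.8 29.3]
0 side -x pad 32.7 base [29.8 30.  30.2 30.2 30.2 29.8 30.3 30.8 30.3 30.  28.9]
0 side +y pad 30.7 base [27.9 27.9 28.  28.  27.7 27.7 27.8 27.9 28.  28.  27.9]
0 side -y pad 35.1 base [22.1 22.1 21.7 21.9 22.1 21.2 21.7 21.6 21.6 21.8 21.9]
8 top +x pad 32.1 base [32.1 32.6 32.7 31.8 31.7 32.  32.1 31.9 32.1 32.  32.3]
8 top -x pad 32.5 base [24.9 25.  25.2 25.  25.1 25.9 24.7 24.6 24.8 24.6 25.4]
8 top +y pad 32.3 base [31.2 31.5 32.4 31.8 31.8 31.7 31.5 31.4 31.4 29.5 29.3]
8 top -y pad 32.1 base [25.1 25.2 25.9 26.8 26.7 26.9 26.8 27.  27.1 27.  27. ]
8 side +x pad 31.2 base [28.1 28.6 28.9 28.7 29.  29.6 29.8 29.9 29.3 29.1 29.3]
8 side -x pad 32.7 base [27.2 27.4 26.5 27.3 27.2 27.2 26.6 27.  27.  27.  26.2]
8 side +y pad 30.7 base [28.  27.8 28.1 28.3 27.6 27.8 27.8 28.1 28.3 27.9 27.8]
8 side -y pad 35.1 base [24.  23.2 23.1 22.5 23.6 23.4 23.6 23.7 24.4 24.1 24.2]
```

Direct base-to-pad offsets now: flask (+2.5,+2.7), jar (+2.3,+0.6), bottle (+1.7,+2.2) mm. There is plenty of time, so I'll re-grasp each one, lift it slightly, shift it and set it down. The jar goes first.

Emit:
{"name": "apply_moves", "arguments": {
  "grip": [0,0,0,0,0,0,0,0,0,0,0,0],
  "dp": [
    [0.03,0.03,0],
    [0.07,0.065,0],
    [0.11,0.105,0],
    [0.15,0.145,0],
    [0.19,0.185,0],
    [0.23,0.23,0],
    [0.27,0.275,0],
    [0.31,0.32,0],
    [0.35,0.365,0],
    [0.39,0.41,0],
    [0.425,0.455,0],
    [0.45,0.505,0]
  ],
  "yaw": [0,0,0,0,0,0,0,0,0,0,0,0]
}}

```text
clock: 47.82
tool_pos: [593.7, -102.1, 249.5]
tcp_rot: [3.141, -0.001, 0.002]
ft_force: [0.1, -0.7, -1.2]
grip_width: 85.1
gripper_force: 0.0
```

Emit:
{"name": "apply_moves", "arguments": {
  "grip": [0,0,0,0,0,0,0,1,1,1,1],
  "dp": [
    [0.0098,0.035,0],
    [0.0098,0.0455,0],
    [0.0098,0.0455,-0.02],
    [0.0098,0.0455,-0.05],
    [0.0098,0.0455,-0.072],
    [0.0098,0.0455,-0.079],
    [0.0098,0.0455,-0.079],
    [0.0098,0.0455,-0.079],
    [0.0098,0.0455,-0.079],
    [0.0098,0.0455,-0.079],
    [0.0098,0.0455,-0.079]
  ],
  "yaw": [0,0,0,0,0,0,0,0,0,0,0]
}}

```text
clock: 49.2
tool_pos: [602.8, -59.4, 171.3]
tcp_rot: [3.141, -0.002, 0.0]
ft_force: [-1.0, -0.7, 5.6]
grip_width: 44.6
gripper_force: 60.8
```

Emit:
{"name": "apply_moves", "arguments": {
  "grip": [1,1,1,1,1,1,1,1],
  "dp": [
    [0,0,0.006],
    [-0.001,0,0.01],
    [-0.0023,-0.0006,0.01],
    [-0.0023,-0.0006,0.01],
    [-0.0023,-0.0006,0.005],
    [-0.0023,-0.0006,0.001],
    [-0.0023,-0.0006,-0.0005],
    [-0.0023,-0.0006,-0.0005]
  ],
  "yaw": [0,0,0,0,0,0,0,0]
}}

```text
clock: 50.2
tool_pos: [600.6, -59.9, 171.3]
tcp_rot: [3.141, -0.002, 0.0]
ft_force: [-3.7, -0.2, 13.7]
grip_width: 44.5
gripper_force: 62.8
```

Emit:
{"name": "apply_moves", "arguments": {
  "grip": [1,0.5,0,0,0,0,0,0,0,0,0,0],
  "dp": [
    [0,0,0.0012],
    [0,0,0.0012],
    [0,0,0.0012],
    [0,0,0.0012],
    [0,0,0.025],
    [0,0.01,0.06],
    [0.005,0.04,0.075],
    [0.01,0.09,0.075],
    [0.0147,0.125,0.07],
    [0.0147,0.1316,0.06],
    [0.0147,0.1316,0.03],
    [0.0147,0.1316,0.007]
  ],
  "yaw": [0,0,0,0,0,0,0,0,0,0,0,0]
}}

```text
clock: 51.7
tool_pos: [614.4, 71.1, 175.3]
tcp_rot: [3.141, 0.001, 0.0]
ft_force: [-0.1, -0.4, 0.9]
grip_width: 85.4
gripper_force: 0.0
```

Emit:
{"name": "apply_moves", "arguments": {
  "grip": [0,0,1,1,1,1],
  "dp": [
    [0,0,-0.007],
    [0,0,-0.007],
    [0,0,-0.007],
    [0,0,-0.007],
    [0,0,-0.007],
    [0,0,-0.007]
  ],
  "yaw": [0,0,0,0,0,0]
}}

```text
clock: 52.45
tool_pos: [615.1, 71.9, 170.6]
tcp_rot: [-3.142, -0.001, 0.0]
ft_force: [-1.2, 1.2, 5.5]
grip_width: 36.5
gripper_force: 59.7
```

Emit:
{"name": "apply_moves", "arguments": {
  "grip": [1,1,1,1,1,1,1,1],
  "dp": [
    [0,0,0.006],
    [-0.001,-0.001,0.01],
    [-0.0025,-0.0027,0.01],
    [-0.0025,-0.0027,0.01],
    [-0.0025,-0.0027,0.005],
    [-0.0025,-0.0027,0.001],
    [-0.0025,-0.0027,-0.0005],
    [-0.0025,-0.0027,-0.0005]
  ],
  "yaw": [0,0,0,0,0,0,0,0]
}}

```text
clock: 53.45
tool_pos: [612.6, 69.2, 170.6]
tcp_rot: [3.142, -0.002, 0.001]
ft_force: [-3.2, 1.2, 13.0]
grip_width: 36.7
gripper_force: 61.2
```

Emit:
{"name": "apply_moves", "arguments": {
  "grip": [1,0.5,0,0,0,0,0,0,0,0,0,0],
  "dp": [
    [0,0,0.0012],
    [0,0,0.0012],
    [0,0,0.0012],
    [0,0,0.0012],
    [0,0,0.025],
    [-0.01,0,0.06],
    [-0.04,-0.015,0.075],
    [-0.085,-0.033,0.075],
    [-0.1097,-0.0428,0.07],
    [-0.1097,-0.0428,0.06],
    [-0.1097,-0.0428,0.03],
    [-0.1097,-0.0428,0.007]
  ],
  "yaw": [0,0,0,0,0,0,0,0,0,0,0,0]
}}

```text
clock: 54.95
tool_pos: [503.3, 26.4, 175.1]
tcp_rot: [3.142, -0.0, 0.0]
ft_force: [0.6, -0.1, -0.4]
grip_width: 85.4
gripper_force: 0.0
```

Emit:
{"name": "apply_moves", "arguments": {
  "grip": [0,0,1,1,1,1],
  "dp": [
    [0,0,-0.0065],
    [0,0,-0.0065],
    [0,0,-0.0065],
    [0,0,-0.0065],
    [0,0,-0.0065],
    [0,0,-0.0065]
  ],
  "yaw": [0,0,0,0,0,0]
}}

```text
clock: 55.7
tool_pos: [502.9, 26.2, 170.5]
tcp_rot: [3.141, -0.001, 0.0]
ft_force: [-1.8, 0.9, 4.7]
grip_width: 34.0
gripper_force: 59.3
```

Emit:
{"name": "apply_moves", "arguments": {
  "grip": [1,1,1,1,1,1,1,1],
  "dp": [
    [0,0,0.006],
    [-0.001,-0.001,0.01],
    [-0.0017,-0.0022,0.01],
    [-0.0017,-0.0022,0.01],
    [-0.0017,-0.0022,0.005],
    [-0.0017,-0.0022,0.001],
    [-0.0017,-0.0022,-0.0005],
    [-0.0017,-0.0022,-0.0005]
  ],
  "yaw": [0,0,0,0,0,0,0,0]
}}

```text
clock: 56.7
tool_pos: [501.2, 24.0, 170.5]
tcp_rot: [3.141, -0.001, 0.001]
ft_force: [-5.6, -0.1, 18.5]
grip_width: 33.6
gripper_force: 61.9
```

Emit:
{"name": "apply_moves", "arguments": {
  "grip": [1,0.5,0,0,0,0,0,0,0,0,0,0],
  "dp": [
    [0,0,0.001],
    [0,0,0.001],
    [0,0,0.001],
    [0,0,0.001],
    [0,0,0.025],
    [0,0,0.06],
    [0,-0.02,0.08],
    [0,-0.06,0.08],
    [0,-0.11,0.08],
    [0,-0.16,0.08],
    [0,-0.215,0.08],
    [0,-0.27,0.08]
  ],
  "yaw": [0,0,0,0,0,0,0,0,0,0,0,0]
}}

```text
clock: 58.2
tool_pos: [500.7, -247.7, 249.3]
tcp_rot: [3.142, -0.0, 0.0]
ft_force: [0.1, -0.1, -0.3]
grip_width: 85.4
gripper_force: 0.0
```

Emit:
{"name": "apply_moves", "arguments": {
  "grip": [0,0,0,0,0,0,0,0,0,0,0,0],
  "dp": [
    [-0.03,-0.04,0],
    [-0.07,-0.08,0],
    [-0.11,-0.12,0],
    [-0.15,-0.16,0],
    [-0.19,-0.2,0],
    [-0.23,-0.24,0],
    [-0.27,-0.28,0],
    [-0.31,-0.32,0],
    [-0.34,-0.35,0],
    [-0.36,-0.366,0],
    [-0.36,-0.366,0],
    [-0.36,-0.366,0]
  ],
  "yaw": [0,0,0,0,0,0,0,0,0,0,0,0]
}}

```text
clock: 59.7
tool_pos: [141.7, -611.2, 249.3]
tcp_rot: [-3.141, -0.0, 0.001]
ft_force: [0.4, 0.5, -0.8]
grip_width: 85.5
gripper_force: 0.0
```

```bash
python3 - <<'E'
from h import *
a=snap("top","pics/top9.png");b=snap("side","pics/side9.png")
k=lambda i:cv2.resize(i,(398,480),interpolation=2)
cv2.imwrite("pics/c9.png",np.hstack([k(a[90:240,190:315]),k(b[130:270,235:351])]))
E
python3 fit.py 9; python3 fitb.py 9
```

```text
9 flask top pad [615.2  72.   45. ] rms 0.2 n 33 base [615.3  72.2  40. ] rms 0.3 n 31 off [0.1 0.3]
9 flask side pad [615.   71.1  44.6] rms 0.3 n 28 base [571.3  15.7  37.5] rms 1.4 n 7 off [-43.7 -55.4]
9 jar top pad [602.1 -58.7  30. ] rms 0.1 n 33 base [602.6 -59.4  23.6] rms 0.6 n 31 off [ 0.5 -0.7]
9 jar side pad [601.6 -60.1  29.8] rms 0.2 n 33 base [601.6 -59.2  24.2] rms 0.5 n 31 off [0.  0.9]
9 top +x pad 32.1 base [32.4 32.7 31.8 31.8 31.7 32.  32.1 31.9 32.1 32.1 32.4]
9 top -x pad 32.5 base [26.2 27.1 26.5 26.9 26.6 27.2 27.2 26.6 26.  26.6 26.1]
9 top +y pad 32.3 base [30.2 30.5 30.8 30.7 30.8 30.8 30.7 30.5 30.5 29.6 26.5]
9 top -y pad 32.1 base [23.7 28.  28.8 28.9 29.  29.4 29.3 29.3 29.3 29.3 29.5]
9 side +x pad 31.2 base [26.5 27.2 28.  28.5 28.8 29.2 29.7 30.3 30.  29.2 29.4]
9 side -x pad 32.7 base [28.5 28.7 28.7 29.1 29.2 29.  29.  28.8 29.  28.6 28.6]
9 side +y pad 30.7 base [28.2 28.1 28.  28.2 27.9 28.1 27.8 28.1 28.3 28.1 28.2]
9 side -y pad 35.1 base [25.4 25.4 26.1 26.  25.8 25.9 26.1 25.9 25.9 24.7 25.4]
```

View pics/c9.png

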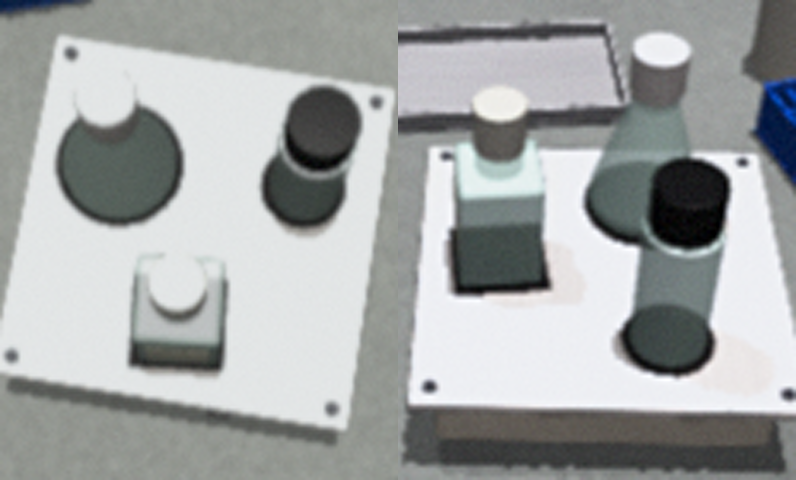

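The last picture shows all three standing upright on their own pads with even dark rims: flask (120,163), jar (305,187), bottle (178,315) in the top half. Flask and jar measure within about 1 mm of centre, the bottle's edges agree, and the arm is clear.

```bash
python3 -c "
from bench import robot
print(robot.hand_in())"
```

```text
the job is handed in; nothing more can be done
None
```

Job handed in at about 60 s: the plug is fully home in the large bore and released, and the flask, jar and bottle stand upright on their own pads, flask and jar within about 1 mm of centre and the bottle to about 1–2 mm.

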